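# Put the mixed-up float bowls back with their carburettors

### The job

The four carburettor float bowls got mixed up: each stands on the pad of another carburettor's tray. Move them so that every bowl stands upright, open side up, in the middle of the pad on the tray of the carburettor whose upturned open float chamber has the same outline and size as the bowl. Use the empty spare pad (or free bench) to park a bowl on the way, and never let the bowls touch one another, since their rims are sealing faces; leave them all released.

Things in the scene. Friction and masses are not known exactly. Their poses are not given: they have to be found in the camera images.
- bowl_big_round: loose aluminium carburettor float bowl: an open-topped cup, outline round, 56 mm diameter (the larger of the two round ones), 36 mm high, straight outer sides, walls 4 mm, small brass drain plug in the middle of its floor, 110 to 230 g. Stands open side up on a pad at the start. Origin: centre of its underside; z up.
- bowl_small_round: loose aluminium carburettor float bowl: an open-topped cup, outline round, 38 mm diameter (the smaller of the two round ones), 36 mm high, straight outer sides, walls 4 mm, small brass drain plug in the middle of its floor, 110 to 230 g. Stands open side up on a pad at the start. Origin: centre of its underside; z up.
- bowl_square: loose aluminium carburettor float bowl: an open-topped cup, outline square, 46 x 46 mm, 36 mm high, straight outer sides, walls 4 mm, small brass drain plug in the middle of its floor, 110 to 230 g. Stands open side up on a pad at the start. Origin: centre of its underside; z up.
- bowl_oblong: loose aluminium carburettor float bowl: an open-topped cup, outline oblong, 62 mm long (its x axis) x 32 mm wide (its y axis), 36 mm high, straight outer sides, walls 4 mm, small brass drain plug in the middle of its floor, 110 to 230 g. Stands open side up on a pad at the start. Origin: centre of its underside; z up.
- tray_big_round: fixed grey tray, 190 (along its x) x 104 mm: a black rubber pad, 90 mm across, top 6 mm above the bench; 98 mm from it along +x a fixed upturned carburettor (50 x 84 mm, 59 mm high, 73 to 123 mm from the pad's centre). Its open float chamber on top has its bowl's outline: round, 56 mm diameter (the larger of the two round ones). Origin: centre of the pad at bench height, 6 mm below the pad's top.
- tray_small_round: fixed grey tray, 190 (along its x) x 104 mm: a black rubber pad, 90 mm across, top 6 mm above the bench; 98 mm from it along +x a fixed upturned carburettor (50 x 84 mm, 59 mm high, 73 to 123 mm from the pad's centre). Its open float chamber on top has its bowl's outline: round, 38 mm diameter (the smaller of the two round ones). Origin: centre of the pad at bench height, 6 mm below the pad's top.
- tray_square: fixed grey tray, 190 (along its x) x 104 mm: a black rubber pad, 90 mm across, top 6 mm above the bench; 98 mm from it along +x a fixed upturned carburettor (50 x 84 mm, 59 mm high, 73 to 123 mm from the pad's centre). Its open float chamber on top has its bowl's outline: square, 46 x 46 mm. Origin: centre of the pad at bench height, 6 mm below the pad's top.
- tray_oblong: fixed grey tray, 190 (along its x) x 104 mm: a black rubber pad, 90 mm across, top 6 mm above the bench; 98 mm from it along +x a fixed upturned carburettor (50 x 84 mm, 59 mm high, 73 to 123 mm from the pad's centre). Its open float chamber on top has its bowl's outline: oblong, 62 mm long (its x axis) x 32 mm wide (its y axis). Origin: centre of the pad at bench height, 6 mm below the pad's top.
- spare_pad: fixed grey 108 mm square plate with the same black rubber pad, 90 mm across, top 6 mm above the bench, no carburettor; empty at the start. Origin: centre of the pad, at bench height. A screwdriver and a bearing lie on the bench 85 mm and more from its centre, on the side away from the robot.
Things that resemble listed ones, but are neither listed nor needed, are in the scene too. Leave any black or green look-alike of the bowl_big_round alone. What is shaped like the tray_square but purple is not meant.

How it is judged (in metres and radians):
At the end, for the whole second after the job is handed in: Each of the four float bowls stands upright (within 0.12 rad) and at rest on the pad of its own carburettor's tray, its centre within 15 mm of the pad's centre, its underside less than 4 mm above the pad (horizontal distance between bowl_big_round and tray_big_round below 0.015 m and z of bowl_big_round in the frame of tray_big_round below 0.01 m and angle between each of bowl_big_round, bowl_small_round, bowl_square, bowl_oblong's own z axis and vertical below 0.12 rad and linear speed of each of bowl_big_round, bowl_small_round, bowl_square, bowl_oblong below 0.01 m/s and horizontal distance between bowl_small_round and tray_small_round below 0.015 m and z of bowl_small_round in the frame of tray_small_round below 0.01 m and horizontal distance between bowl_square and tray_square below 0.015 m and z of bowl_square in the frame of tray_square below 0.01 m and horizontal distance between bowl_oblong and tray_oblong below 0.015 m and z of bowl_oblong in the frame of tray_oblong below 0.01 m); the robot touches nothing.
It fails at once if two float bowls touch each other (bumped together or stacked) (contact force between bowl_big_round and bowl_small_round above 1 N or contact force between any of bowl_big_round, bowl_small_round and bowl_square above 1 N or contact force between any of bowl_big_round, bowl_small_round, bowl_square and bowl_oblong above 1 N).
It also fails if it takes over 128 s, if anything falls off the work surface, if the arm or the gripper's body presses on something with over 40 N, if the wrist force passes 120 N, or if a joint passes its speed limit or range.

### The arm

A 6-joint arm with a two-finger parallel gripper is mounted at the origin on the work surface. World frame = base frame: x ahead of the robot, y to its left, z up, the work surface at z = 0. Lengths are in m, angles in degrees, forces in N, time in s.
With the tool pointing down it reaches from about 0.4 to 0.825 m from the base axis. Payload 7 kg.
Tool frame: the origin (TCP) lies at the very end of the fingers, on their centre line; the grasp point (between the pads) lies hold_point_z behind it (hold_point_z is the distance from the TCP to the grasp point, in m); z points along the fingers, y is the line along which they close (so a half turn about z gives the same grasp; the last joint's range is limited). The gripper opens to 88 mm and grips with 3 to 60 N. Pads are 19 mm wide; open, the fingers measure 130 mm over their backs; the gripper's body (78 mm by 193 mm) begins 47 mm behind the grasp point.
Start: joints at [-49.784, 20.546, 0.682, 0, -70.136, -16.507], TCP at [0.271, -0.618, 0.227] pointing down, gripper open.
Joint ranges: [-176.03, 176.03], [-82.01, 121.73], [-58.28, 71.71], [-173.87, 95.51], [-174.79, -0.11], [-173.66, 173.66]. Speed limits (degrees/s): [136.94, 136.94, 172.46, 180, 180, 180].

### API

Orientations are given as [roll, pitch, yaw] about the fixed x, y, z axes, in that order (R = Rz(yaw) Ry(pitch) Rx(roll)).
In Python, from plant import get_obs, snapshot, close_job, hold_point_z gives the robot as it stands.
- The arm moves only by the tool play_rows, never from a script. Its argument "commands" is a list that holds one entry, the list of rows, each a list of 7 numbers: the shift along the tool's x, y, z in cm, then the turn, a rotation vector about the tool's x, y, z in degrees, then the opening, from 0 (shut) to 1 (fully open). In form: [[[x, y, z, ax, ay, az, fingers], ...]]. A call has 1 to 20 rows; each row is the pose to reach, as a shift and turn from the pose commanded when the call began, along the tool's axes at that moment; what a row does not reach only later rows make up. A row lasts 1/12 s, in which the tool goes at most 41.7 mm and 7.16 degrees, less where a joint would pass 70% of its speed; a pose out of reach is approached as far as the arm can. A call with a gripper value outside its range is refused whole. The fingers move at their own pace and stop on an object; the grip force is fixed at half the most. Time passes only in rows, so rows that repeat a pose let the fingers close. It gives the time, the measured TCP pose, the force, the opening and the grip force at its end, in the units of the state.
- get_obs(): the state, without advancing time (a new reading comes with each control period).
- snapshot(name): name is "side" or "top" or "wrist"; returns a dict with "frame" (420x560x3 uint8, red, green, blue), "camera_matrix" (3x3 intrinsics, pixels), "dist" ([k1, k2, p1, p2, k3] as OpenCV has them; the pictures are not rectified), "origin" and "attitude" of the camera in the world. Camera axes: x right, y down, z forward; pixel columns grow to the right and rows downward; lengths in m; the calibration is good to about 2 mm. A picture is of the moment at which its call begins. There is no depth.
- close_job(): hands the job in; it is judged then, once.
The state is a dict: "clock": time; "joint_pos": joint angles; "qvel": joint speeds; "tau": joint torques, N m; "tool_pos": TCP position; "orientation": TCP orientation; "force": force on the tool from outside, world axes, zero at the start; "moment": the same for the moment, N m; "opening": finger opening in m; "gripper_force": force on a finger pad.
Only numpy, scipy, OpenCV 4.12 (cv2) and the standard library are available. Lean on these libraries where they do the work, as an engineer would, in place of code of your own. Each camera call takes 0.05 s, during which the arm holds its last target. There are 200 camera calls.

## Working session

There is one attempt and no reset: what is moved stays moved. The work goes in short steps, Python scripts to look and compute and a tool call to move; the robot and the scene stay as the last step left them, time stands still between calls to the robot, and variables do not carry over. Pictures are saved under pics/ and viewed, at most 14 in all, crops included, and the job is handed in when it is done.

Besides the shell and the picture viewer there is one more tool, called after "Emit:" by a JSON object that holds its "op" and its "data". play_rows: Moves the arm, as the interface text tells. Its arguments: {"type":"object","properties":{"commands":{"type":"array","items":{"type":"array","items":{"type":"array","items":{"type":"number"}}}}},"required":["commands"]}

```bash
ls; mkdir -p pics
python3 - <<'E'
from plant import get_obs, snapshot, hold_point_z
import cv2
print(hold_point_z, get_obs())
for n in ("top","side"):
    s=snapshot(n); cv2.imwrite(f"pics/{n}0.png",cv2.resize(s["frame"][...,::-1],(800,600),interpolation=cv2.INTER_CUBIC))
    print(n,{k:v for k,v in s.items() if k!="frame"})
E
```

```text
pics
0.0188 {'clock': 0.0, 'joint_pos': array([-4.97849616e+01,  2.05920667e+01,  6.32636943e-01, -2.16265139e-02,
       -7.01366806e+01, -1.65053812e+01]), 'qvel': array([-0.08136092,  0.02479917,  0.01666899,  0.01601114, -0.04687883,
       -0.05432374]), 'tau': array([ 1.86240213e-03, -5.82711303e+01,  2.93054670e+01,  6.99728921e+00,
        6.53704628e-03, -1.62275228e-04]), 'tool_pos': array([ 0.2711762 , -0.61757627,  0.2256022 ]), 'orientation': array([ 1.79902074e+02, -7.81595118e-03, -1.56297701e+02]), 'force': array([-0.24394135, -0.03091494, -0.37582265]), 'moment': array([-0.00504008, -0.03486295, -0.02710106]), 'gripper_force': 0.0, 'opening': 0.08756100917526215}
top {'camera_matrix': array([[454.64553666,   0.        , 278.85747356],
       [  0.        , 454.64553666, 217.30381221],
       [  0.        ,   0.        ,   1.        ]]), 'dist': array([-0.01889479,  0.        ,  0.        ,  0.        ,  0.        ]), 'origin': array([ 0.28236559, -0.01723882,  1.2260128 ]), 'attitude': array([-1.74917224e+02, -1.36995124e-01, -8.87274742e+01])}
side {'camera_matrix': array([[416.70986117,   0.        , 279.40798592],
       [  0.        , 416.70986117, 207.15548892],
       [  0.        ,   0.        ,   1.        ]]), 'dist': array([-0.10018752,  0.        ,  0.        ,  0.        ,  0.        ]), 'origin': array([-0.11693143,  0.54231493,  0.73708099]), 'attitude': array([-132.52594784,   -0.7624713 , -138.79947409])}
```

View pics/top0.png

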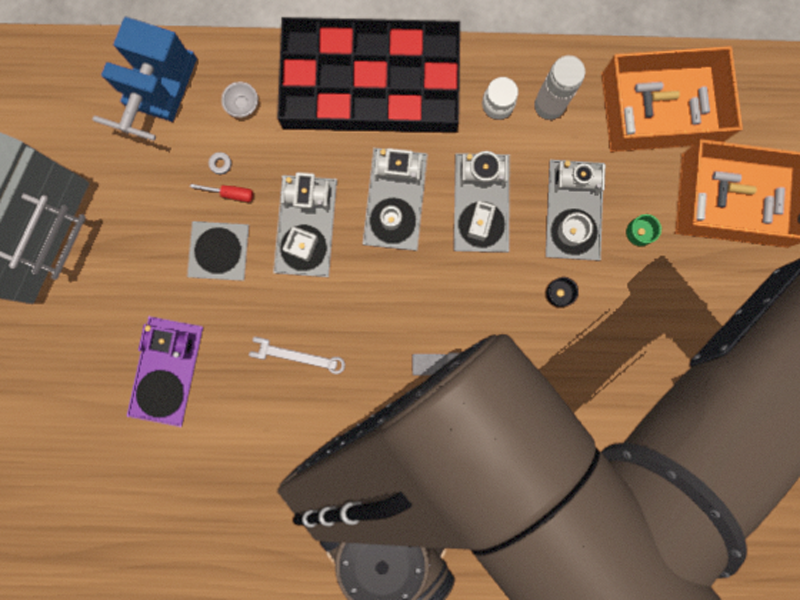

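View pics/side0.png

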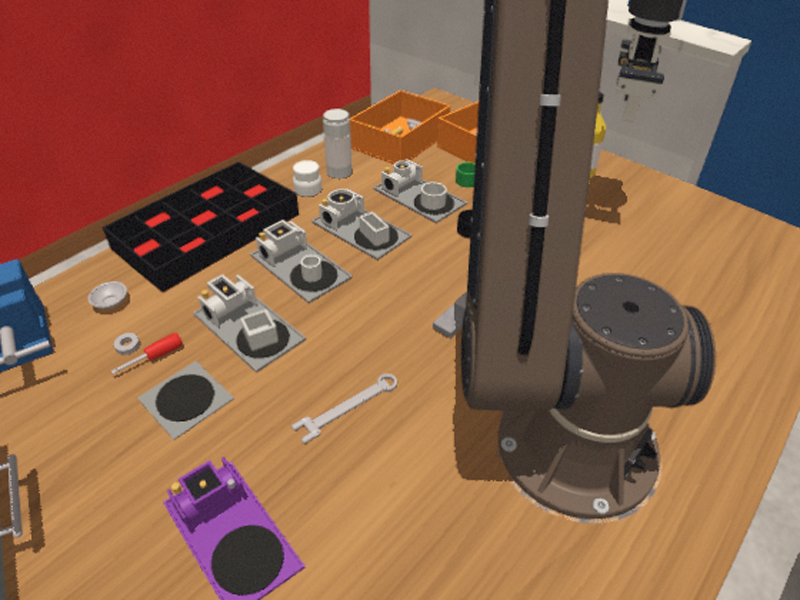

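The top view shows the chambers from left to right at about (305,190) oblong, (398,162) square, (485,165) big round and (582,173) small round. The bowls on those trays are, in the same order, square, small round, oblong and big round. The empty spare pad is at (218,250). The side view agrees.

```bash
cat > h.py <<'E'
import numpy as np, cv2
from scipy.spatial.transform import Rotation as Ro
from plant import get_obs, snapshot
def rot(a): return Ro.from_euler('xyz',a,degrees=True)
def cast(s,px,z):
    u=cv2.undistortPoints(np.asarray(px,float).reshape(-1,1,2),s["camera_matrix"],s["dist"]).reshape(-1,2)
    d=rot(s["attitude"]).apply(np.c_[u,np.ones(len(u))]); o=s["origin"]
    return o+d*((z-o[2])/d[:,2])[:,None]
def measure(s,seeds):
    f=s["frame"]; hsv=cv2.cvtColor(f,cv2.COLOR_RGB2HSV)
    for n,(x,y) in seeds.items():
        w=np.zeros(f.shape[:2],np.uint8); cv2.circle(w,(x,y),27,255,-1)
        blk=((hsv[...,2]<70)&(w>0)).astype(np.uint8)
        pts=cv2.findNonZero(cv2.morphologyEx(blk,cv2.MORPH_OPEN,np.ones((2,2),np.uint8)))
        h=cast(s,cv2.convexHull(pts).reshape(-1,2),.006)[:,:2].astype(np.float32)
        c,r=cv2.minEnclosingCircle(h); (ec,ed,_)=cv2.fitEllipse(h)
        print(n,"pad",np.round(ec,4),"diam",np.round(ed,4),"encl",np.round(c,4),round(2*r,4))
        w[:]=0; cv2.circle(w,(x,y),22,255,-1)
        br=(hsv[...,1]>100)&(hsv[...,2]>110)&(w>0)
        if br.sum()>2:
            yx=np.argwhere(br); wt=hsv[...,1][br].astype(float)
            print("   plug",br.sum(),np.round(cast(s,np.average(yx[:,::-1],axis=0,weights=wt),.012)[0],4))
        wh=((hsv[...,2]>110)&(w>0)).astype(np.uint8)
        if wh.sum()>40:
            k=max(cv2.findContours(wh,cv2.RETR_EXTERNAL,cv2.CHAIN_APPROX_NONE)[0],key=cv2.contourArea)
            q=cast(s,k.reshape(-1,2),.042)[:,:2].astype(np.float32)
            rc=cv2.minAreaRect(q); print("   rim",np.round(rc[0],4),np.round(rc[1],4),"ang",round(rc[2],1))
SEEDS=dict(spare=(153,175),t1=(211,173),t2=(275,154),t3=(337,157),t4=(402,160))
E
python3 - <<'E'
from h import *
s=snapshot("top"); measure(s,SEEDS)
cv2.imwrite("pics/crop1.png",cv2.resize(s["frame"][95:200,125:430,::-1],None,fx=2.6,fy=2.6,interpolation=cv2.INTER_CUBIC))
# tray edges direction: grey contour per tray, long side
E
```

```text
spare pad [0.4963 0.3269] diam [0.085  0.0859] encl [0.4962 0.3269] 0.0867
   plug 85 [0.5013 0.306  0.012 ]
   rim [0.4926 0.3169] [0.1167 0.1144] ang 11.8
t1 pad [0.5049 0.1637] diam [0.0844 0.0851] encl [0.5049 0.1638] 0.0858
   plug 105 [0.4896 0.1891 0.012 ]
   rim [0.5013 0.1639] [0.1163 0.1144] ang 11.1
t2 pad [ 0.5615 -0.0052] diam [0.0849 0.0859] encl [ 0.5615 -0.0054] 0.0867
   plug 105 [ 0.5437 -0.0091  0.012 ]
   rim [ 0.556  -0.0038] [0.1169 0.115 ] ang 10.9
t3 pad [ 0.5575 -0.1749] diam [0.0841 0.0861] encl [ 0.558  -0.1746] 0.087
   plug 112 [ 0.538  -0.1739  0.012 ]
   rim [ 0.5517 -0.1682] [0.1149 0.1171] ang 81.5
t4 pad [ 0.5477 -0.3518] diam [0.0855 0.0862] encl [ 0.5478 -0.3518] 0.0872
   plug 83 [ 0.5495 -0.3605  0.012 ]
   rim [ 0.5477 -0.3407] [0.115  0.1176] ang 80.8
```

View pics/crop1.png

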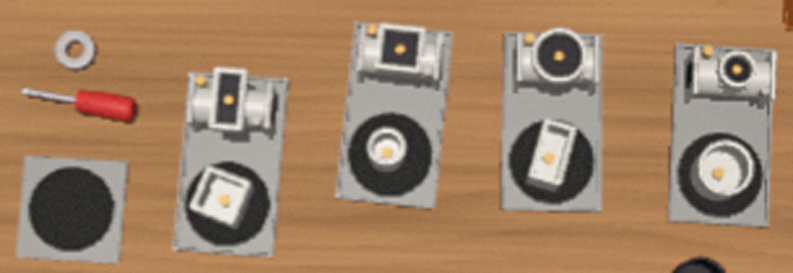

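The crop confirms the pairing. The rim and plug windows were too wide and caught the tray and bench, so I'll tighten them.

```bash
sed -i 's/(x,y),22,255/(x,y),16,255/; s/hsv\[...,1\]>100)/hsv[...,1]>75)/' h.py
python3 - <<'E'
from h import *
s=snapshot("top"); measure(s,SEEDS)
f=s["frame"]
for c in [(211,172)]:
    pass
o=get_obs(); print(o["tool_pos"],o["orientation"])
E
```

```text
spare pad [0.4962 0.3267] diam [0.0851 0.0862] encl [0.4966 0.3265] 0.0869
t1 pad [0.5049 0.1637] diam [0.0845 0.085 ] encl [0.5049 0.1638] 0.0858
   plug 13 [0.5105 0.1689 0.012 ]
   rim [0.5115 0.1726] [0.0597 0.0503] ang 68.5
t2 pad [ 0.5614 -0.0051] diam [0.0851 0.0859] encl [ 0.5615 -0.0052] 0.0868
   plug 12 [0.5642 0.0007 0.012 ]
   rim [5.638e-01 4.000e-04] [0.0378 0.0398] ang 1.3
t3 pad [ 0.5572 -0.1748] diam [0.084  0.0864] encl [ 0.5576 -0.1745] 0.0869
   plug 13 [ 0.5628 -0.1682  0.012 ]
   rim [ 0.5617 -0.1681] [0.036  0.0657] ang 75.0
t4 pad [ 0.5477 -0.3518] diam [0.0854 0.0863] encl [ 0.5477 -0.3518] 0.0872
   plug 13 [ 0.5504 -0.3453  0.012 ]
   rim [ 0.5497 -0.3453] [0.0561 0.0557] ang 45.3
[ 0.27124913 -0.61777154  0.22596294] [ 1.79939680e+02 -6.94224751e-03 -1.56296072e+02]
```

```bash
cat >> h.py <<'E'
def plan(p,yaw):
    "shift in tool axes (cm) and turn (deg) from the present pose to TCP p, pointing down, yaw"
    o=get_obs(); R=rot(o["orientation"])
    d=R.inv().apply(np.array(p)-o["tool_pos"])*100
    t=(R.inv()*rot([180,0,yaw])).as_rotvec(degrees=True)
    print("at",np.round(o["tool_pos"],4),np.round(o["orientation"],2),"F",np.round(o["force"],1),"open",round(o["opening"],4),"t",round(o["clock"],2))
    print("shift cm",np.round(d,2),"turn",np.round(t,2))
E
python3 - <<'E'
from h import *
s=snapshot("top")
a=[cv2.resize(s["frame"][y-24:y+24,x-24:x+24,::-1],None,fx=8,fy=8,interpolation=cv2.INTER_CUBIC) for x,y in((211,173),(337,157))]
cv2.imwrite("pics/crop2.png",np.hstack(a))
plan([.5105,.1695,.13],158.5)
E
```

```text
at [ 0.2713 -0.6178  0.2261] [ 1.7995e+02 -1.0000e-02 -1.5629e+02] F [0.5 0.5 0.4] open 0.0874 t 0.25
shift cm [-53.56  62.46   9.66] turn [ 4.000e-02 -2.000e-02  4.521e+01]
```

View pics/crop2.png

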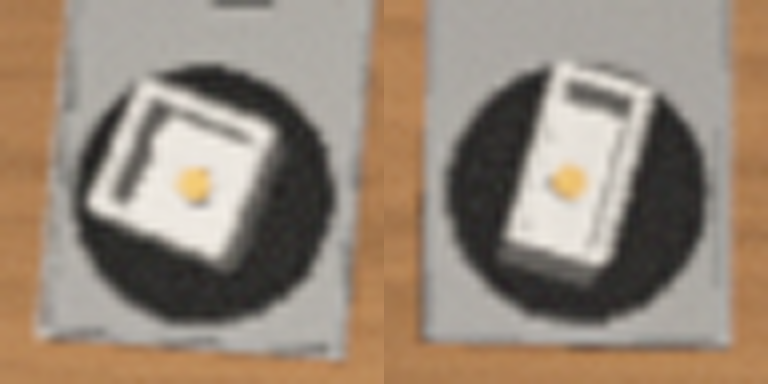

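The square's edges run at about 21.5°, with rim corners (140,75), (278,130) and (88,205) in the left crop. The oblong's long axis is at about 15°. Both agree with the fit.

Emit:
{"op": "play_rows", "data": {"commands": [[[-53.5,62.5,9.6,0,0,45,1],[-53.5,62.5,9.6,0,0,45,1],[-53.5,62.5,9.6,0,0,45,1],[-53.5,62.5,9.6,0,0,45,1],[-53.5,62.5,9.6,0,0,45,1],[-53.5,62.5,9.6,0,0,45,1],[-53.5,62.5,9.6,0,0,45,1],[-53.5,62.5,9.6,0,0,45,1],[-53.5,62.5,9.6,0,0,45,1],[-53.5,62.5,9.6,0,0,45,1],[-53.5,62.5,9.6,0,0,45,1],[-53.5,62.5,9.6,0,0,45,1],[-53.5,62.5,9.6,0,0,45,1],[-53.5,62.5,9.6,0,0,45,1],[-53.5,62.5,9.6,0,0,45,1],[-53.5,62.5,9.6,0,0,45,1],[-53.5,62.5,9.6,0,0,45,1],[-53.5,62.5,9.6,0,0,45,1],[-53.5,62.5,9.6,0,0,45,1],[-53.5,62.5,9.6,0,0,45,1]]]}}

```text
clock: 1.92
tool_pos: [0.5076, 0.1635, 0.1315]
orientation: [180.0, 0.0, 158.7]
force: [1.4, -1.2, 0.6]
opening: 0.0876
gripper_force: 0.0
```

Run:
```python
from h import *
plan([.5105,.1695,.013],158.5)
```

```text
at [0.5076 0.1635 0.1315] [1.7997e+02 2.0000e-02 1.5874e+02] F [ 1.4 -1.2  0.6] open 0.0876 t 1.92
shift cm [-0.05  0.65 11.85] turn [0.03 0.02 0.24]
```

Emit:
{"op": "play_rows", "data": {"commands": [[[0,0,0,0,0,0,1],[0,0,0,0,0,0,1],[0,0,0,0,0,0,1]]]}}

```text
clock: 2.17
tool_pos: [0.507, 0.1613, 0.1311]
orientation: [-179.9, -0.0, 158.8]
force: [-0.9, -0.4, -0.1]
opening: 0.0879
gripper_force: 0.0
```

Run:
```python
from h import *
s=snapshot("wrist"); print(s["origin"],s["attitude"])
f=s["frame"];hsv=cv2.cvtColor(f,cv2.COLOR_RGB2HSV)
m=((hsv[...,1]>75)&(hsv[...,2]>110)).astype(np.uint8)
n,l,st,c=cv2.connectedComponentsWithStats(m)
for i in range(1,n):
    if 60<st[i,4]<3000: print(c[i],st[i],cast(s,c[i],.012)[0])
cv2.imwrite("pics/w1.png",f[...,::-1])
plan([.5105,.1695,.013],158.5)
```

```text
[0.43652729 0.18888113 0.28776921] [ 1.64042548e+02 -6.78256261e-03  6.87170771e+01]
[294.37894737 204.37894737] [287 197  16  16 190] [0.50786346 0.17178927 0.012     ]
[546.91515152 248.57575758] [525 243  35   9 165] [0.6211501  0.35694931 0.012     ]
[ 86.04048583 305.53846154] [ 74 275  32  62 988] [ 0.5272474  -0.03033187  0.012     ]
[477.61755802 305.40060545] [458 275  33  62 991] [0.6515694  0.28912605 0.012     ]
[332.00689655 334.71034483] [326 328  13  14 145] [0.63166366 0.16066632 0.012     ]
at [0.507  0.1608 0.1314] [-1.7997e+02 -2.0000e-02  1.5870e+02] F [0.6 0.2 0.1] open 0.0878 t 2.22
shift cm [-1.000e-02  9.500e-01  1.184e+01] turn [-0.03 -0.02  0.2 ]
```

View pics/w1.png

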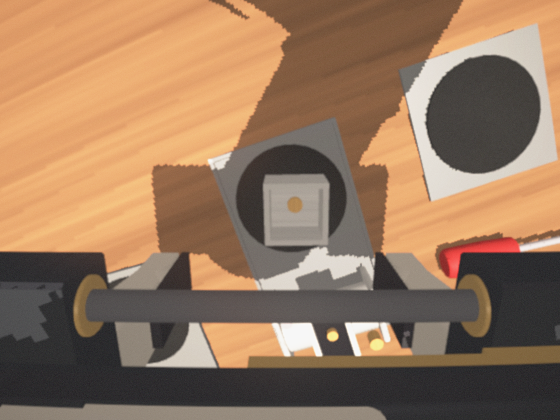

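The wrist view shows the square bowl's plug at (294,204), aligned with the gripper axes. Its position agrees with the top view to about 3 mm, so I'll go down and grip.

Emit:
{"op": "play_rows", "data": {"commands": [[[0.1,1.0,2,0,0,0,1],[0.1,1.0,4.5,0,0,0,1],[0.1,1.0,7,0,0,0,1],[0.1,1.0,9,0,0,0,1],[0.1,1.0,10.5,0,0,0,1],[0.1,1.0,11.5,0,0,0,1],[0.1,1.0,11.8,0,0,0,1],[0.1,1.0,11.8,0,0,0,1],[0.1,1.0,11.8,0,0,0,1],[0.1,1.0,11.8,0,0,0,0],[0.1,1.0,11.8,0,0,0,0],[0.1,1.0,11.8,0,0,0,0],[0.1,1.0,11.8,0,0,0,0],[0.1,1.0,11.8,0,0,0,0],[0.1,1.0,11.8,0,0,0,0],[0.1,1.0,11.8,0,0,0,0],[0.1,1.0,11.8,0,0,0,0]]]}}

```text
clock: 3.63
tool_pos: [0.5102, 0.171, 0.0136]
orientation: [-180.0, -0.0, 158.7]
force: [-0.6, -1.5, 1.9]
opening: 0.0457
gripper_force: 29.9
```

Run:
```python
from h import *
plan([.4965,.3268,.0145],158.5)
```

```text
at [0.5102 0.171  0.0136] [-180.     -0.    158.71] F [-0.6 -1.5  1.9] open 0.0457 t 3.63
shift cm [ 6.93 14.02 -0.09] turn [-0.   -0.    0.21]
```

Emit:
{"op": "play_rows", "data": {"commands": [[[0,0,-1,0,0,0,0],[0,0,-3,0,0,0,0],[0,0,-5,0,0,0,0],[0,0,-6,0,0,0,0],[1,2,-6,0,0,0,0],[2,4,-6,0,0,0,0],[3,6,-6,0,0,0,0],[4,8,-6,0,0,0,0],[5,10,-6,0,0,0,0],[6,12,-6,0,0,0,0],[6.9,14,-6,0,0,0,0],[6.9,14,-5,0,0,0,0],[6.9,14,-3.5,0,0,0,0],[6.9,14,-2,0,0,0,0],[6.9,14,-1,0,0,0,0],[6.9,14,-0.5,0,0,0,0],[6.9,14,-0.2,0,0,0,0],[6.9,14,0,0,0,0,0],[6.9,14,0,0,0,0,0],[6.9,14,0,0,0,0,0]]]}}

```text
clock: 5.3
tool_pos: [0.4971, 0.3267, 0.0142]
orientation: [179.9, 0.0, 158.7]
force: [0.2, -0.4, -1.5]
opening: 0.0457
gripper_force: 29.9
```

Emit:
{"op": "play_rows", "data": {"commands": [[[0,0,0,0,0,0,1],[0,0,0,0,0,0,1],[0,0,0,0,0,0,1],[0,0,0,0,0,0,1],[0,0,0,0,0,0,1],[0,0,0,0,0,0,1],[0,0,-1,0,0,0,1],[0,0,-3,0,0,0,1],[0,0,-6,0,0,0,1],[0,0,-9,0,0,0,1],[0,0,-12,0,0,0,1],[0,0,-12,0,0,0,1],[0,0,-12,0,0,0,1]]]}}

```text
clock: 6.38
tool_pos: [0.4977, 0.3275, 0.1366]
orientation: [179.7, 0.1, 158.7]
force: [-0.8, 0.1, -1.6]
opening: 0.0877
gripper_force: 0.0
```

Run:
```python
from h import *
plan([.5625,-.1682,.1335],165)
```

```text
at [0.4977 0.3275 0.1366] [1.7972e+02 1.0000e-01 1.5872e+02] F [-0.8  0.1 -1.6] open 0.0877 t 6.38
shift cm [-24.03 -43.84   0.14] turn [ 0.27  0.11 -6.28]
```

Emit:
{"op": "play_rows", "data": {"commands": [[[-24,-43.8,0,0,0,-6.3,1],[-24,-43.8,0,0,0,-6.3,1],[-24,-43.8,0,0,0,-6.3,1],[-24,-43.8,0,0,0,-6.3,1],[-24,-43.8,0,0,0,-6.3,1],[-24,-43.8,0,0,0,-6.3,1],[-24,-43.8,0,0,0,-6.3,1],[-24,-43.8,0,0,0,-6.3,1],[-24,-43.8,0,0,0,-6.3,1],[-24,-43.8,0,0,0,-6.3,1],[-24,-43.8,0,0,0,-6.3,1],[-24,-43.8,0,0,0,-6.3,1],[-24,-43.8,0,0,0,-6.3,1],[-24,-43.8,0,0,0,-6.3,1],[-24,-43.8,0,0,0,-6.3,1],[-24,-43.8,0,0,0,-6.3,1],[-24,-43.8,0,0,0,-6.3,1]]]}}

```text
clock: 7.8
tool_pos: [0.5612, -0.1675, 0.1335]
orientation: [180.0, -0.0, 165.1]
force: [-0.3, -0.4, 0.3]
opening: 0.0876
gripper_force: 0.0
```

```bash
cat >> h.py <<'E'
def plugs(name="wrist"):
    s=snapshot(name); f=s["frame"]; hsv=cv2.cvtColor(f,cv2.COLOR_RGB2HSV)
    m=((hsv[...,1]>75)&(hsv[...,2]>100)).astype(np.uint8)
    n,l,st,c=cv2.connectedComponentsWithStats(m)
    for i in range(1,n):
        if 60<st[i,4]<800 and .8<st[i,2]/st[i,3]<1.25: print("plug px",c[i].round(1),st[i,4],cast(s,c[i],.012)[0].round(4))
    return s
E
python3 - <<'E'
from h import *
s=plugs(); cv2.imwrite("pics/w2.png",s["frame"][...,::-1])
plan([.5625,-.1682,.0135],165)
E
```

```text
plug px [46.2 94.4] 294 [ 0.4307 -0.3155  0.012 ]
plug px [283.3 205.4] 187 [ 0.5602 -0.1656  0.012 ]
plug px [ 74.6 246. ] 120 [ 0.549  -0.3435  0.012 ]
plug px [310.8 337.2] 152 [ 0.6847 -0.1731  0.012 ]
at [ 0.5613 -0.1675  0.1336] [179.99  -0.   165.12] F [ 0.3  0.2 -0.3] open 0.0875 t 7.85
shift cm [-0.13 -0.04 12.01] turn [ 0.01 -0.    0.12]
```

View pics/w2.png

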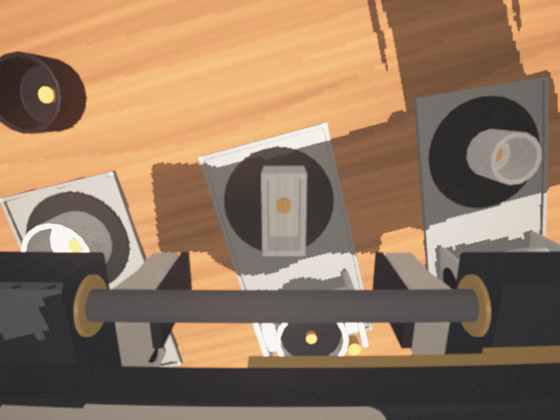

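The wrist view shows the oblong bowl's plug at (283,205), centred and aligned. I'll descend straight down.

Emit:
{"op": "play_rows", "data": {"commands": [[[0,0,2.5,0,0,0,1],[0,0,5,0,0,0,1],[0,0,7.5,0,0,0,1],[0,0,9.5,0,0,0,1],[0,0,11,0,0,0,1],[0,0,11.7,0,0,0,1],[0,0,12,0,0,0,1],[0,0,12,0,0,0,1],[0,0,12,0,0,0,0],[0,0,12,0,0,0,0],[0,0,12,0,0,0,0],[0,0,12,0,0,0,0],[0,0,12,0,0,0,0],[0,0,12,0,0,0,0],[0,0,12,0,0,0,0],[0,0,12,0,0,0,0],[0,0,12,0,0,0,0],[0,0,12,0,0,0,0]]]}}

```text
clock: 9.35
tool_pos: [0.5614, -0.1687, 0.0135]
orientation: [180.0, 0.0, 165.0]
force: [0.1, 0.9, 0.5]
opening: 0.0319
gripper_force: 30.0
```

Run:
```python
from h import *
plan([.5045,.164,.0138],165)
```

```text
at [ 0.5614 -0.1687  0.0135] [180.     0.   165.01] F [0.1 0.9 0.5] open 0.0319 t 9.35
shift cm [ 1.410e+01  3.067e+01 -3.000e-02] turn [0.   0.   0.01]
```

Emit:
{"op": "play_rows", "data": {"commands": [[[0,0,-1,0,0,0,0],[0,0,-3,0,0,0,0],[0,0,-5.5,0,0,0,0],[0,0,-8,0,0,0,0],[0,0,-9,0,0,0,0],[0,0,-9,0,0,0,0],[1,2,-9,0,0,0,0],[2,4.3,-9,0,0,0,0],[3.5,7.6,-9,0,0,0,0],[5,10.9,-9,0,0,0,0],[6.5,14.2,-9,0,0,0,0],[8,17.5,-9,0,0,0,0],[9.5,20.8,-9,0,0,0,0],[11,24.1,-9,0,0,0,0],[12.5,27.4,-9,0,0,0,0],[13.5,29.5,-9,0,0,0,0],[14.1,30.7,-9,0,0,0,0],[14.1,30.7,-9,0,0,0,0],[14.1,30.7,-9,0,0,0,0]]]}}

```text
clock: 10.93
tool_pos: [0.5038, 0.1642, 0.1027]
orientation: [-179.9, -0.1, 165.1]
force: [-0.2, 0.6, -1.3]
opening: 0.0313
gripper_force: 30.0
```

Run:
```python
from h import *
plan([.5045,.164,.0138],165)
```

```text
at [0.5038 0.1642 0.1027] [-1.7993e+02 -7.0000e-02  1.6508e+02] F [-0.2  0.6 -1.3] open 0.0313 t 10.93
shift cm [-0.08  0.01  8.89] turn [-0.07 -0.07  0.08]
```

Emit:
{"op": "play_rows", "data": {"commands": [[[0,0,2,0,0,0,0],[0,0,4,0,0,0,0],[0,0,6,0,0,0,0],[0,0,7.5,0,0,0,0],[0,0,8.3,0,0,0,0],[0,0,8.7,0,0,0,0],[0,0,8.9,0,0,0,0],[0,0,8.9,0,0,0,0],[0,0,8.9,0,0,0,0],[0,0,8.9,0,0,0,1],[0,0,8.9,0,0,0,1],[0,0,8.9,0,0,0,1],[0,0,8.9,0,0,0,1],[0,0,8.9,0,0,0,1],[0,0,8.9,0,0,0,1],[0,0,8,0,0,0,1],[0,0,6,0,0,0,1],[0,0,3,0,0,0,1],[0,0,0,0,0,0,1],[0,0,-3,0,0,0,1]]]}}

```text
clock: 12.6
tool_pos: [0.5043, 0.164, 0.1355]
orientation: [-180.0, -0.0, 165.0]
force: [1.1, 0.3, 0.2]
opening: 0.0874
gripper_force: 0.0
```

Run:
```python
from h import *
plan([.5495,-.3445,.1335],180)
```

```text
at [0.5043 0.164  0.1355] [-179.98   -0.    165.01] F [1.1 0.3 0.2] open 0.0874 t 12.6
shift cm [-17.52 -47.95   0.21] turn [-2.000e-02 -1.000e-02 -1.499e+01]
```

Emit:
{"op": "play_rows", "data": {"commands": [[[-17.5,-48,0,0,0,-15,1],[-17.5,-48,0,0,0,-15,1],[-17.5,-48,0,0,0,-15,1],[-17.5,-48,0,0,0,-15,1],[-17.5,-48,0,0,0,-15,1],[-17.5,-48,0,0,0,-15,1],[-17.5,-48,0,0,0,-15,1],[-17.5,-48,0,0,0,-15,1],[-17.5,-48,0,0,0,-15,1],[-17.5,-48,0,0,0,-15,1],[-17.5,-48,0,0,0,-15,1],[-17.5,-48,0,0,0,-15,1],[-17.5,-48,0,0,0,-15,1],[-17.5,-48,0,0,0,-15,1],[-17.5,-48,0,0,0,-15,1],[-17.5,-48,0,0,0,-15,1],[-17.5,-48,0,0,0,-15,1]]]}}

```text
clock: 14.02
tool_pos: [0.5494, -0.3437, 0.134]
orientation: [180.0, 0.0, -179.9]
force: [0.6, 0.1, -0.4]
opening: 0.0875
gripper_force: 0.0
```

Run:
```python
from h import *
s=plugs()
s=snapshot("top"); measure(s,dict(t1=SEEDS["t1"],spare=SEEDS["spare"]))
cv2.imwrite("pics/top2.png",cv2.resize(s["frame"][95:215,125:430,::-1],None,fx=2.6,fy=2.6,interpolation=cv2.INTER_CUBIC))
plan([.5495,-.3445,.0135],180)
```

```text
plug px [314.6  46.5] 114 [ 0.4304 -0.3195  0.012 ]
plug px [282.3 205. ] 187 [ 0.548  -0.3426  0.012 ]
plug px [271.9 341.6] 149 [ 0.6753 -0.3518  0.012 ]
t1 pad [0.5046 0.1639] diam [0.0827 0.0847] encl [0.5047 0.1637] 0.0854
   plug 10 [0.5061 0.1629 0.012 ]
   rim [0.5053 0.1618] [0.0384 0.0677] ang 75.2
spare pad [0.4961 0.327 ] diam [0.0847 0.085 ] encl [0.4959 0.327 ] 0.0865
   plug 11 [0.4976 0.3252 0.012 ]
   rim [0.4969 0.3232] [0.0544 0.0501] ang 69.5
at [ 0.5497 -0.3436  0.134 ] [-1.800e+02  3.000e-02 -1.799e+02] F [-0.2 -0.6 -0.5] open 0.0878 t 14.12
shift cm [ 0.02 -0.09 12.05] turn [-0.    0.03  0.1 ]
```

View pics/top2.png

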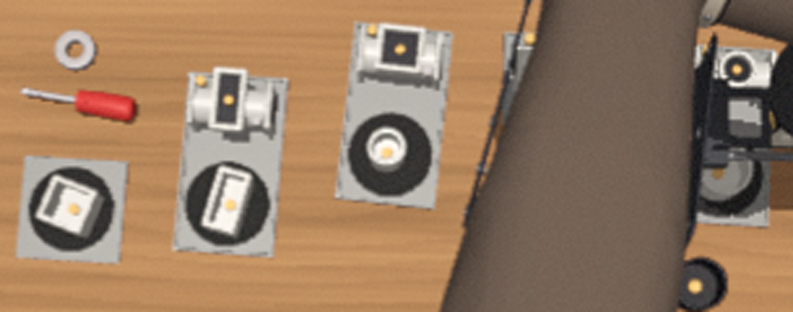

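The square bowl is on the spare pad with its plug at (74,209), and the oblong bowl is on its own tray with its plug at (230,205). Both are within about 2 mm of the pad centre. Next is the big round bowl.

Emit:
{"op": "play_rows", "data": {"commands": [[[0,0,2.5,0,0,0,1],[0,0,5,0,0,0,1],[0,0,7.5,0,0,0,1],[0,0,9.5,0,0,0,1],[0,0,11,0,0,0,1],[0,0,11.7,0,0,0,1],[0,0,12,0,0,0,1],[0,0,12,0,0,0,1],[0,0,12,0,0,0,0],[0,0,12,0,0,0,0],[0,0,12,0,0,0,0],[0,0,12,0,0,0,0],[0,0,12,0,0,0,0],[0,0,12,0,0,0,0],[0,0,12,0,0,0,0],[0,0,12,0,0,0,0]]]}}

```text
clock: 15.45
tool_pos: [0.5495, -0.3447, 0.0139]
orientation: [-180.0, 0.0, -180.0]
force: [-0.7, 2.1, 5.0]
opening: 0.0547
gripper_force: 30.0
```

Run:
```python
from h import *
plan([.557,-.1745,.014],180)
```

```text
at [ 0.5495 -0.3447  0.0139] [-1.7999e+02  2.0000e-02 -1.7999e+02] F [-0.7  2.1  5. ] open 0.0547 t 15.45
shift cm [-7.500e-01  1.702e+01 -1.000e-02] turn [-0.01  0.02  0.01]
```

Emit:
{"op": "play_rows", "data": {"commands": [[[0,0,-1,0,0,0,0],[0,0,-3,0,0,0,0],[0,0,-5,0,0,0,0],[0,0,-6,0,0,0,0],[-0.2,2,-6,0,0,0,0],[-0.4,5,-6,0,0,0,0],[-0.5,8,-6,0,0,0,0],[-0.6,11,-6,0,0,0,0],[-0.7,14,-6,0,0,0,0],[-0.75,16,-6,0,0,0,0],[-0.75,17,-6,0,0,0,0],[-0.75,17,-5,0,0,0,0],[-0.75,17,-3.5,0,0,0,0],[-0.75,17,-2,0,0,0,0],[-0.75,17,-1,0,0,0,0],[-0.75,17,-0.5,0,0,0,0],[-0.75,17,-0.2,0,0,0,0],[-0.75,17,0,0,0,0,0],[-0.75,17,0,0,0,0,0],[-0.75,17,0,0,0,0,0]]]}}

```text
clock: 17.12
tool_pos: [0.5574, -0.1751, 0.0141]
orientation: [-180.0, 0.1, 180.0]
force: [-0.3, 0.1, -1.2]
opening: 0.0544
gripper_force: 30.0
```

Emit:
{"op": "play_rows", "data": {"commands": [[[0,0,0,0,0,0,1],[0,0,0,0,0,0,1],[0,0,0,0,0,0,1],[0,0,0,0,0,0,1],[0,0,0,0,0,0,1],[0,0,0,0,0,0,1],[0,0,-1,0,0,0,1],[0,0,-3,0,0,0,1],[0,0,-6,0,0,0,1],[0,0,-9,0,0,0,1],[0,0,-12,0,0,0,1],[0,0,-12,0,0,0,1],[0,0,-12,0,0,0,1]]]}}

```text
clock: 18.2
tool_pos: [0.5582, -0.1747, 0.1365]
orientation: [-180.0, 0.3, -180.0]
force: [-0.0, -0.4, -0.2]
opening: 0.0876
gripper_force: 0.0
```

Run:
```python
from h import *
plugs()
plan([.5635,0.0015,.134],180)
```

```text
plug px [86.5 35.6] 327 [ 0.4304 -0.3157  0.012 ]
plug px [281.6 202.2] 180 [ 0.5557 -0.1741  0.012 ]
plug px [287.7 339.6] 146 [ 0.6849 -0.1686  0.012 ]
at [ 0.5571 -0.1746  0.1348] [ 1.7998e+02  1.2000e-01 -1.8000e+02] F [-0.2  0.2 -0.5] open 0.0872 t 18.25
shift cm [-0.64 17.61  0.09] turn [0.02 0.12 0.  ]
```

Emit:
{"op": "play_rows", "data": {"commands": [[[-0.6,17.6,0,0,0,0,1],[-0.6,17.6,0,0,0,0,1],[-0.6,17.6,0,0,0,0,1],[-0.6,17.6,0,0,0,0,1],[-0.6,17.6,0,0,0,0,1],[-0.6,17.6,0,0,0,0,1],[-0.6,17.6,0,0,0,0,1],[-0.6,17.6,0,0,0,0,1]]]}}

```text
clock: 18.92
tool_pos: [0.5623, 0.0007, 0.1328]
orientation: [-180.0, -0.1, -180.0]
force: [0.1, 0.5, 0.4]
opening: 0.0877
gripper_force: 0.0
```

Run:
```python
from h import *
plugs()
plan([.563,0.0015,.0135],180)
```

```text
plug px [ 64.2 200.4] 142 [ 0.5562 -0.1741  0.012 ]
plug px [284.9 206.7] 185 [0.5617 0.0039 0.012 ]
plug px [270.1 343.2] 154 [ 0.6886 -0.0091  0.012 ]
at [5.624e-01 4.000e-04 1.330e-01] [-1.7998e+02 -7.0000e-02  1.7996e+02] F [ 0.2 -0.2 -0.1] open 0.0879 t 18.97
shift cm [-0.08  0.12 11.95] turn [-0.02 -0.07 -0.04]
```

Emit:
{"op": "play_rows", "data": {"commands": [[[0,0.1,2.5,0,0,0,1],[0,0.1,5,0,0,0,1],[0,0.1,7.5,0,0,0,1],[0,0.1,9.5,0,0,0,1],[0,0.1,11,0,0,0,1],[0,0.1,11.7,0,0,0,1],[0,0.1,12,0,0,0,1],[0,0.1,12,0,0,0,1],[0,0.1,12,0,0,0,0],[0,0.1,12,0,0,0,0],[0,0.1,12,0,0,0,0],[0,0.1,12,0,0,0,0],[0,0.1,12,0,0,0,0],[0,0.1,12,0,0,0,0],[0,0.1,12,0,0,0,0],[0,0.1,12,0,0,0,0],[0,0.1,12,0,0,0,0]]]}}

```text
clock: 20.38
tool_pos: [0.5629, 0.0024, 0.0136]
orientation: [180.0, 0.0, -180.0]
force: [-0.8, -0.4, 1.3]
opening: 0.0382
gripper_force: 30.0
```

Run:
```python
from h import *
plan([.5475,-.351,.0138],180)
```

```text
at [0.5629 0.0024 0.0136] [ 1.8000e+02  1.0000e-02 -1.7999e+02] F [-0.8 -0.4  1.3] open 0.0382 t 20.38
shift cm [ 1.550e+00 -3.534e+01 -2.000e-02] turn [0.   0.01 0.01]
```

Emit:
{"op": "play_rows", "data": {"commands": [[[0,0,-1,0,0,0,0],[0,0,-3,0,0,0,0],[0,0,-5.5,0,0,0,0],[0,0,-8,0,0,0,0],[0,0,-9,0,0,0,0],[0,0,-9,0,0,0,0],[0.1,-2,-9,0,0,0,0],[0.2,-5,-9,0,0,0,0],[0.4,-8.5,-9,0,0,0,0],[0.5,-12,-9,0,0,0,0],[0.6,-15.5,-9,0,0,0,0],[0.8,-19,-9,0,0,0,0],[1,-22.5,-9,0,0,0,0],[1.2,-26,-9,0,0,0,0],[1.3,-29.5,-9,0,0,0,0],[1.5,-32.5,-9,0,0,0,0],[1.5,-34.5,-9,0,0,0,0],[1.5,-35.3,-9,0,0,0,0],[1.5,-35.3,-9,0,0,0,0],[1.5,-35.3,-9,0,0,0,0]]]}}

```text
clock: 22.05
tool_pos: [0.5471, -0.3504, 0.1022]
orientation: [179.9, -0.1, 179.9]
force: [0.5, 0.5, -1.7]
opening: 0.0382
gripper_force: 30.0
```

Run:
```python
from h import *
plan([.5475,-.351,.0138],180)
```

```text
at [ 0.5471 -0.3504  0.1022] [ 1.7994e+02 -1.1000e-01  1.7994e+02] F [ 0.5  0.5 -1.7] open 0.0382 t 22.05
shift cm [-0.06 -0.07  8.84] turn [ 0.06 -0.11 -0.06]
```

Emit:
{"op": "play_rows", "data": {"commands": [[[0,0,2,0,0,0,0],[0,0,4,0,0,0,0],[0,0,6,0,0,0,0],[0,0,7.5,0,0,0,0],[0,0,8.3,0,0,0,0],[0,0,8.7,0,0,0,0],[0,0,8.9,0,0,0,0],[0,0,8.9,0,0,0,0],[0,0,8.9,0,0,0,0],[0,0,8.9,0,0,0,1],[0,0,8.9,0,0,0,1],[0,0,8.9,0,0,0,1],[0,0,8.9,0,0,0,1],[0,0,8.9,0,0,0,1],[0,0,8.9,0,0,0,1],[0,0,8,0,0,0,1],[0,0,6,0,0,0,1],[0,0,3,0,0,0,1],[0,0,0,0,0,0,1],[0,0,-3,0,0,0,1]]]}}

```text
clock: 23.72
tool_pos: [0.5477, -0.3507, 0.1354]
orientation: [-180.0, -0.0, -180.0]
force: [1.4, -0.3, 0.1]
opening: 0.0876
gripper_force: 0.0
```

Run:
```python
from h import *
plugs()
plan([.4970,.3262,.134],159)
```

```text
plug px [324.2  48.8] 121 [ 0.4299 -0.3193  0.012 ]
plug px [281.8 207. ] 186 [ 0.5482 -0.3499  0.012 ]
plug px [497.4 217.8] 160 [ 0.5575 -0.1718  0.012 ]
plug px [281.  344.6] 174 [ 0.6778 -0.3507  0.012 ]
at [ 0.5507 -0.3524  0.1427] [-179.74    0.46 -179.91] F [ 1.9 -1.   6.3] open 0.0878 t 23.77
shift cm [ 5.27 67.87  0.51] turn [-0.18  0.5  21.09]
```

Emit:
{"op": "play_rows", "data": {"commands": [[[5,67.7,0,0,0,21,1],[5,67.7,0,0,0,21,1],[5,67.7,0,0,0,21,1],[5,67.7,0,0,0,21,1],[5,67.7,0,0,0,21,1],[5,67.7,0,0,0,21,1],[5,67.7,0,0,0,21,1],[5,67.7,0,0,0,21,1],[5,67.7,0,0,0,21,1],[5,67.7,0,0,0,21,1],[5,67.7,0,0,0,21,1],[5,67.7,0,0,0,21,1],[5,67.7,0,0,0,21,1],[5,67.7,0,0,0,21,1],[5,67.7,0,0,0,21,1],[5,67.7,0,0,0,21,1],[5,67.7,0,0,0,21,1],[5,67.7,0,0,0,21,1],[5,67.7,0,0,0,21,1],[5,67.7,0,0,0,21,1]]]}}

```text
clock: 25.43
tool_pos: [0.4976, 0.3257, 0.1336]
orientation: [-180.0, -0.0, 159.0]
force: [-0.3, 0.7, -0.5]
opening: 0.0875
gripper_force: 0.0
```

Run:
```python
from h import *
plugs()
plan([.4970,.3265,.0138],159)
```

```text
plug px [282.9 203.3] 189 [0.495  0.3279 0.012 ]
at [0.4977 0.3253 0.1337] [-1.7998e+02 -1.0000e-02  1.5897e+02] F [-0.5 -0.5  0.3] open 0.0878 t 25.48
shift cm [ 0.11  0.09 11.99] turn [-0.02 -0.01 -0.03]
```

Emit:
{"op": "play_rows", "data": {"commands": [[[0.1,0.1,2.5,0,0,0,1],[0.1,0.1,5,0,0,0,1],[0.1,0.1,7.5,0,0,0,1],[0.1,0.1,9.5,0,0,0,1],[0.1,0.1,11,0,0,0,1],[0.1,0.1,11.7,0,0,0,1],[0.1,0.1,12,0,0,0,1],[0.1,0.1,12,0,0,0,1],[0.1,0.1,12,0,0,0,0],[0.1,0.1,12,0,0,0,0],[0.1,0.1,12,0,0,0,0],[0.1,0.1,12,0,0,0,0],[0.1,0.1,12,0,0,0,0],[0.1,0.1,12,0,0,0,0],[0.1,0.1,12,0,0,0,0],[0.1,0.1,12,0,0,0,0],[0.1,0.1,12,0,0,0,0]]]}}

```text
clock: 26.9
tool_pos: [0.4972, 0.3276, 0.0137]
orientation: [-180.0, -0.0, 159.0]
force: [-0.4, -0.3, 1.9]
opening: 0.0456
gripper_force: 30.0
```

Run:
```python
from h import *
plan([.561,-.005,.0138],159)
```

```text
at [0.4972 0.3276 0.0137] [-179.99   -0.    159.02] F [-0.4 -0.3  1.9] open 0.0456 t 26.9
shift cm [-1.787e+01 -2.877e+01 -1.000e-02] turn [-0.01 -0.    0.02]
```

Emit:
{"op": "play_rows", "data": {"commands": [[[0,0,-1,0,0,0,0],[0,0,-3,0,0,0,0],[0,0,-5.5,0,0,0,0],[0,0,-8,0,0,0,0],[0,0,-9,0,0,0,0],[0,0,-9,0,0,0,0],[-1.2,-2,-9,0,0,0,0],[-3,-4.8,-9,0,0,0,0],[-5,-8,-9,0,0,0,0],[-7,-11.3,-9,0,0,0,0],[-9,-14.5,-9,0,0,0,0],[-11,-17.7,-9,0,0,0,0],[-13,-20.9,-9,0,0,0,0],[-15,-24.1,-9,0,0,0,0],[-17,-27.3,-9,0,0,0,0],[-17.9,-28.8,-9,0,0,0,0],[-17.9,-28.8,-9,0,0,0,0],[-17.9,-28.8,-9,0,0,0,0]]]}}

```text
clock: 28.4
tool_pos: [0.5603, -0.0068, 0.102]
orientation: [-179.9, -0.1, 158.8]
force: [-0.0, 0.4, -1.8]
opening: 0.0459
gripper_force: 30.0
```

Run:
```python
from h import *
plan([.561,-.005,.0138],159)
```

```text
at [ 0.5603 -0.0068  0.102 ] [-1.7993e+02 -1.2000e-01  1.5885e+02] F [-0.   0.4 -1.8] open 0.0459 t 28.4
shift cm [-0.02  0.2   8.82] turn [-0.07 -0.12 -0.15]
```

Emit:
{"op": "play_rows", "data": {"commands": [[[0,0,2,0,0,0,0],[0,0,4,0,0,0,0],[0,0,6,0,0,0,0],[0,0,7.5,0,0,0,0],[0,0,8.3,0,0,0,0],[0,0,8.7,0,0,0,0],[0,0,8.9,0,0,0,0],[0,0,8.9,0,0,0,0],[0,0,8.9,0,0,0,0],[0,0,8.9,0,0,0,1],[0,0,8.9,0,0,0,1],[0,0,8.9,0,0,0,1],[0,0,8.9,0,0,0,1],[0,0,8.9,0,0,0,1],[0,0,8.9,0,0,0,1],[0,0,8,0,0,0,1],[0,0,6,0,0,0,1],[0,0,3,0,0,0,1],[0,0,0,0,0,0,1],[0,0,-3,0,0,0,1]]]}}

```text
clock: 30.07
tool_pos: [0.5609, -0.0056, 0.1354]
orientation: [-180.0, -0.0, 159.0]
force: [0.4, 0.1, -0.6]
opening: 0.0876
gripper_force: 0.0
```

Run:
```python
from h import *
plugs()
plan([.40,-.55,.22],159)
```

```text
plug px [282.9 205.7] 187 [ 0.5606 -0.0043  0.012 ]
at [ 0.5643 -0.0052  0.142 ] [179.78   0.45 159.09] F [2.9 0.6 6.1] open 0.0877 t 30.12
shift cm [ -4.15 -56.73  -7.99] turn [0.22 0.45 0.09]
```

Emit:
{"op": "play_rows", "data": {"commands": [[[0,0,-3,0,0,0,1],[0,0,-7,0,0,0,1],[-4,-56,-8,0,0,0,1],[-4,-56,-8,0,0,0,1],[-4,-56,-8,0,0,0,1],[-4,-56,-8,0,0,0,1],[-4,-56,-8,0,0,0,1],[-4,-56,-8,0,0,0,1],[-4,-56,-8,0,0,0,1],[-4,-56,-8,0,0,0,1],[-4,-56,-8,0,0,0,1],[-4,-56,-8,0,0,0,1],[-4,-56,-8,0,0,0,1],[-4,-56,-8,0,0,0,1],[-4,-56,-8,0,0,0,1],[-4,-56,-8,0,0,0,1],[-4,-56,-8,0,0,0,1],[-4,-56,-8,0,0,0,1],[-4,-56,-8,0,0,0,1],[-4,-56,-8,0,0,0,1]]]}}

```text
clock: 31.78
tool_pos: [0.3983, -0.5418, 0.214]
orientation: [-180.0, 0.0, 159.1]
force: [0.2, -0.8, 0.5]
opening: 0.0878
gripper_force: 0.0
```

Run:
```python
from h import *
s=snapshot("top"); measure(s,SEEDS)
cv2.imwrite("pics/top3.png",cv2.resize(s["frame"][95:215,125:430,::-1],None,fx=2.6,fy=2.6,interpolation=cv2.INTER_CUBIC))
```

```text
spare pad [0.4962 0.327 ] diam [0.0848 0.0856] encl [0.496  0.3269] 0.0865
t1 pad [0.5047 0.1639] diam [0.0834 0.0855] encl [0.5051 0.1639] 0.0866
   plug 11 [0.5058 0.1627 0.012 ]
   rim [0.5049 0.1619] [0.0375 0.067 ] ang 74.9
t2 pad [ 0.5613 -0.0048] diam [0.0842 0.0852] encl [ 0.5615 -0.005 ] 0.0858
   plug 11 [ 0.563  -0.0071  0.012 ]
   rim [ 0.5617 -0.0073] [0.0505 0.0505] ang 69.1
t3 pad [ 0.5579 -0.1745] diam [0.0846 0.0857] encl [ 0.558  -0.1749] 0.0868
   plug 11 [ 0.5588 -0.1771  0.012 ]
   rim [ 0.5584 -0.176 ] [0.0566 0.0585] ang 1.3
t4 pad [ 0.5477 -0.3536] diam [0.0877 0.0885] encl [ 0.5476 -0.3538] 0.09
   plug 13 [ 0.5506 -0.3539  0.012 ]
   rim [ 0.5492 -0.3507] [0.0382 0.0419] ang 79.9
```

View pics/top3.png

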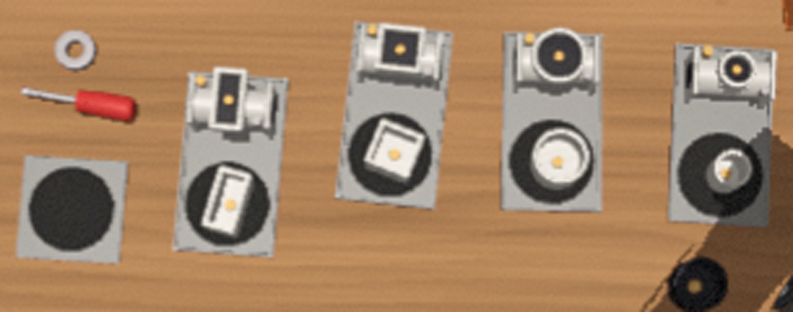

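All four bowls stand upright on their own trays, with plugs at (230,205), (394,155), (557,162) and (726,173). Each is within about 4 mm of its pad centre, and the arm is clear.

```bash
python3 -c "
from plant import close_job
print(close_job())"
```

```text
the job is handed in; nothing more can be done
None
```

All four float bowls stand upright and released on their own carburettors' pads, each within about 4 mm of centre in the last top view; the job was handed in at about 32 s, and no verdict was returned.

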